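# Rock the sorter's seesaw gate over to the empty tray

## Task

The left tray of the bushing sorter is full and its chute is shut. With the fingertips, push the empty tray along its lane, away from the robot, fully home against the end stop under the right chute; then press the raised right-hand pad of the seesaw gate down so that the gate rocks over its pivot and stays over, and all three waiting bushings roll down the right chute into that tray. Do not lift the tray, do not touch the bushings, and leave the bottle, gauge and flange alone.

Things in the scene. Friction and masses are not known exactly. Their poses are not given: they have to be found in the camera images.
- sorter: Fixed steel bushing sorter, 600 mm wide (y). Origin on the table right below the gate's pivot; x away from the robot (turned with the fixture), y left, z up. Pivot axis along x, 130 mm up, between grey cheeks (tops 140 mm up, |x| under 37 mm). The left chute (+y) is shut by an upright plate at y = 90 mm; the full tray below it is part of the fixture.
- gate (a joint): Tilt of the seesaw gate (aluminium trough, 170 x 46 mm, holding the bushings), rad. -0.2 (start, stop): left end down; 0 level; +0.2 (stop): right end down, feeding the right chute. Grows as the right pad is pressed down (2 to 5 N); the pad drops 30 mm from stop to stop. A weight makes the gate fall to and stay on the nearer stop once well past level.
- pad_right (a point): Top centre of the gate's right-hand pad: round steel disc 34 mm across, 6 mm thick, at the right end of a finger bar in front of the trough. It moves with the gate. In the sorter's frame x = -75, y about -75 mm; top 155 mm above the table when raised (start), 125 mm when pressed to the stop.
- pad_left (a point): Top centre of the same kind of pad at the bar's left end (sorter y about +75 mm); low at the start (top 125 mm above the table).
- chute_right (a point): Middle of the lower lip of the open right chute, fixed to the sorter, 62 mm above the table, over the tray's near-gate edge when the tray is home. The chute is 56 mm wide (x, over side walls about 12 mm high) and rises from here towards the gate, 98 mm along y, to 112 mm.
- tray: Loose empty open tray of white plastic, 130 mm long (x, along the lane), 120 mm wide (y), 45 mm high, walls 5 mm, 0.25 to 0.5 kg, on the table between the lane's rails (3 mm play each side), 50 to 85 mm short of home. Origin at the centre of its underside; its near wall's outer face is 65 mm towards the robot (-x) from it.
- tray_home (a point): Table point fixed to the sorter where the tray's origin comes when fully home; axes as the sorter's. Seen from it: end stop 30 mm high, near face at x = 65 mm; lane rails 20 mm high along x from -100 to 65 mm, at y = 65 (gate side) and -65 mm; upright backstop plate 120 mm high at y = -69 mm, x from -25 to 65 mm.
- roller1: Steel bushing, a roller 26 mm across and 36 mm long with a 14 mm bore, 80 to 130 g, lying across the gate's trough with its axis along the sorter's x at the start; nearest the shut plate. Origin at its centre. It rolls away by itself once the gate tips.
- roller2: Steel bushing, a roller 26 mm across and 36 mm long with a 14 mm bore, 80 to 130 g, lying across the gate's trough with its axis along the sorter's x at the start; the middle one. Origin at its centre. It rolls away by itself once the gate tips.
- roller3: Steel bushing, a roller 26 mm across and 36 mm long with a 14 mm bore, 80 to 130 g, lying across the gate's trough with its axis along the sorter's x at the start; nearest the pivot. Origin at its centre. It rolls away by itself once the gate tips.
- oil: Bystander: loose white bottle 48 mm across, 120 mm high. Origin at the centre of its underside.
- gauge: Bystander: loose steel plug gauge standing upright, foot 44 mm across, 95 mm high. Origin at the centre of its underside.
- flange: Bystander: loose dark steel ring 72 mm across, 28 mm high. Origin at the centre of its underside.
There are look-alikes about, which are no part of the job. Of the things like the tray, leave any that is brown; of the rest the larger one is meant.

How it is judged:
On the way, in this order (a step that is already met when the one before it is completed fails the run):
1. the empty tray is pushed home against its end stop, the gate still in its starting position (x of tray in the frame of tray_home above -0.008 m and horizontal distance between tray and tray_home below 0.012 m and value of joint gate below -0.1 rad), for 0.2 s.
2. the gate is rocked over, right side down, with the tray home (x of tray in the frame of tray_home above -0.008 m and horizontal distance between tray and tray_home below 0.012 m and value of joint gate above 0.14 rad), for 0.2 s.
At the end, for the whole second after the job is handed in: Tray flat on the table, within 8 mm of its home against the end stop; gate right side down (joint above 0.14 rad, full stop 0.2); all three bushings at rest inside the tray, below its rim level or at most leaning on one another (centres under 50 mm) (all of step 2 and angle between tray's own z axis and vertical below 0.06 rad and height (world z) of tray below 0.006 m and linear speed of tray below 0.02 m/s and x of roller1 in the frame of tray between -0.06 and 0.06 m and y of roller1 in the frame of tray between -0.055 and 0.055 m and z of roller1 in the frame of tray between 0 and 0.05 m and linear speed of each of roller1, roller2, roller3 below 0.03 m/s and x of roller2 in the frame of tray between -0.06 and 0.06 m and y of roller2 in the frame of tray between -0.055 and 0.055 m and z of roller2 in the frame of tray between 0 and 0.05 m and x of roller3 in the frame of tray between -0.06 and 0.06 m and y of roller3 in the frame of tray between -0.055 and 0.055 m and z of roller3 in the frame of tray between 0 and 0.05 m); the robot touches nothing.
It fails at once if the tray is lifted or tipped (height (world z) of tray above 0.012 m or angle between tray's own z axis and vertical above 0.25 rad).
It fails at once if a bushing is touched by the robot (contact force between any of the fingers, the arm and roller1 above 0.3 N or contact force between any of the fingers, the arm and roller2 above 0.3 N or contact force between any of the fingers, the arm and roller3 above 0.3 N).
It fails at once if the bottle, gauge or flange is disturbed (distance of any of oil, gauge, flange from where it was at the start of the episode above 0.02 m or angle between any of oil, gauge, flange's own z axis and vertical above 0.5 rad).
It also fails if it takes over 48 s, if anything falls off the work surface, if the arm or the gripper's body presses on something with over 40 N, if the wrist force passes 120 N, or if a joint passes its speed limit or range.

## Robot

A 6-joint arm with a two-finger parallel gripper is mounted at the origin on the work surface. World frame = base frame: x ahead of the robot, y to its left, z up, the work surface at z = 0. Lengths are in m, angles in rad, forces in N, time in s.
With the tool pointing down it reaches from about 0.35 to 0.925 m from the base axis. Payload 6.4 kg.
Tool frame: the origin (TCP) lies midway between the tips of the shut fingers; the grasp point (between the pads) lies 19 mm behind it; z points along the fingers, y is the direction in which the jaws open and shut (so a half turn about z gives the same grasp; the last joint's range is limited). The gripper opens to 94 mm and grips with 3 to 60 N. Pads are 16 mm wide; open, the fingers measure 119 mm over their backs; the gripper's body (75 mm by 177 mm) begins 78 mm behind the grasp point.
Start: joints at [1.046, 0.245, 1.558, -0, 1.339, -0.174], TCP at [0.223, 0.61, 0.205] pointing down, gripper open.
Joint ranges: [-3.13, 3.13], [-1.02, 2.26], [0.13, 2.54], [-0.95, 4.09], [0.21, 2.88], [-2.74, 2.74]. Speed limits (rad/s): [2.57, 2.57, 3.14, 3.14, 3.14, 3.14].

## Interface

Orientations are given as a 3x3 rotation matrix whose columns are the frame's x, y, z axes.
In Python, from plant import get_obs, grab_frame, hand_in gives the robot as it stands.
- The arm moves only by the tool drive_tool, never from a script. Its arguments are lists of equal length, an entry for each row: "translation": the shift along the tool's x, y, z in m, a list of three; "turn": the turn, a rotation vector about the tool's x, y, z in degrees, a list of three. A call has 1 to 20 rows; each row is the pose to reach, as a shift and turn from the pose commanded when the call began, along the tool's axes at that moment; what a row does not reach only later rows make up. A row lasts 1/12 s, in which the tool goes at most 41.7 mm and 7.16 degrees, less where a joint would pass 70% of its speed; a pose out of reach is approached as far as the arm can. A call with a gripper value outside its range is refused whole. "grip" is the closure, from -1 (fully open) to 1 (shut), set as the call begins (left out, the last holds). The fingers move at their own pace and stop on an object; the grip force is fixed at half the most. Time passes only in rows, so rows that repeat a pose let the fingers close. It gives the time, the measured TCP pose, the force and the opening at its end, in the units of the state.
- get_obs(): the state, without advancing time (a new reading comes with each control period).
- grab_frame(name): name is "side" or "top"; returns a dict with "image" (384x512x3 uint8, red, green, blue), "K" (3x3 intrinsics, pixels), "R" (3x3) and "t" (3): a world point X has camera coordinates R X + t. Camera axes: x right, y down, z forward; pixel columns grow to the right and rows downward; lengths in m; the calibration is good to about 2 mm. A picture is of the moment at which its call begins. There is no depth.
- hand_in(): hands the job in, once; it reports no verdict.
The state is a dict: "time": time; "joint_positions": joint angles; "joint_vel": joint speeds; "joint_efforts": joint torques, N m; "tool_pos": TCP position; "ee_rot": TCP orientation; "force": force on the tool from outside, world axes, zero at the start; "wrist_torque": the same for the moment, N m; "finger_gap": finger opening in m.
Only numpy, scipy, OpenCV 4.12 (cv2) and the standard library are available. Lean on these libraries where they do the work, as an engineer would, in place of code of your own. Each camera call takes 0.05 s, during which the arm holds its last target. There are 200 camera calls.

## Working session

There is one attempt and no reset: what is moved stays moved. The work goes in short steps, Python scripts to look and compute and a tool call to move; the robot and the scene stay as the last step left them, time stands still between calls to the robot, and variables do not carry over. Pictures are saved under pics/ and viewed, about 8 in all and at most 12, crops included, and the job is handed in when it is done.

Besides the shell and the picture viewer there is one more tool, called after "Request:" as name(argument=value, ...), one argument or row to a line, values as JSON. drive_tool: Moves the arm, as the interface text tells. Its arguments: {"type":"object","properties":{"translation":{"type":"array"},"turn":{"type":"array"},"grip":{"type":"number"}},"required":["translation","turn"]}

```bash
mkdir -p pics
python3 - <<'E'
from plant import *
import cv2,pickle,numpy as np
for n in("top","side"):
    f=grab_frame(n); pickle.dump(f,open(n+".pkl","wb")); cv2.imwrite(f"pics/{n}0.png",cv2.resize(f["image"][:,:,::-1],(800,600),interpolation=cv2.INTER_CUBIC)); print(n,f["K"],f["R"],f["t"])
o=get_obs();print(o)
E
```

```text
top [[391.70700336   0.         250.59891872]
 [  0.         391.70700336 187.13717385]
 [  0.           0.           1.        ]] [[ 0.01453826 -0.99989186 -0.00221395]
 [-0.99585181 -0.01428055 -0.08986234]
 [ 0.08982101  0.00351121 -0.99595173]] [-0.0224624   0.53639092  0.96278793]
side [[419.90792939   0.         253.4710023 ]
 [  0.         419.90792939 195.73391329]
 [  0.           0.           1.        ]] [[ 0.95203625 -0.30593579 -0.00550104]
 [-0.18441918 -0.55935944 -0.8081501 ]
 [ 0.24416498  0.77040269 -0.58895089]] [-0.53120349  0.17464729  1.10404877]
{'time': 0.1, 'joint_positions': array([ 1.04589524e+00,  2.45753352e-01,  1.55883843e+00,  1.97145283e-05,
        1.33868781e+00, -1.74093275e-01]), 'joint_vel': array([ 0.00079372, -0.00256663, -0.00288984, -0.00149647,  0.00063636,
       -0.00205388]), 'joint_efforts': array([ 1.57171904e-03, -4.16918349e+01, -3.15524125e+01,  6.88057090e-02,
        3.10124725e-02, -6.13020870e-05]), 'tool_pos': array([0.22309952, 0.60996422, 0.20447857]), 'ee_rot': array([[-9.39093711e-01,  3.43660093e-01, -8.61974361e-04],
       [ 3.43661034e-01,  9.39092642e-01, -1.45021787e-03],
       [ 3.11091773e-04, -1.65811748e-03, -9.99998577e-01]]), 'force': array([-0.45953035,  0.21769534,  0.0819435 ]), 'wrist_torque': array([-0.0310641 , -0.02188741,  0.03150098]), 'finger_gap': 0.09416451944696985}
```

View pics/top0.png

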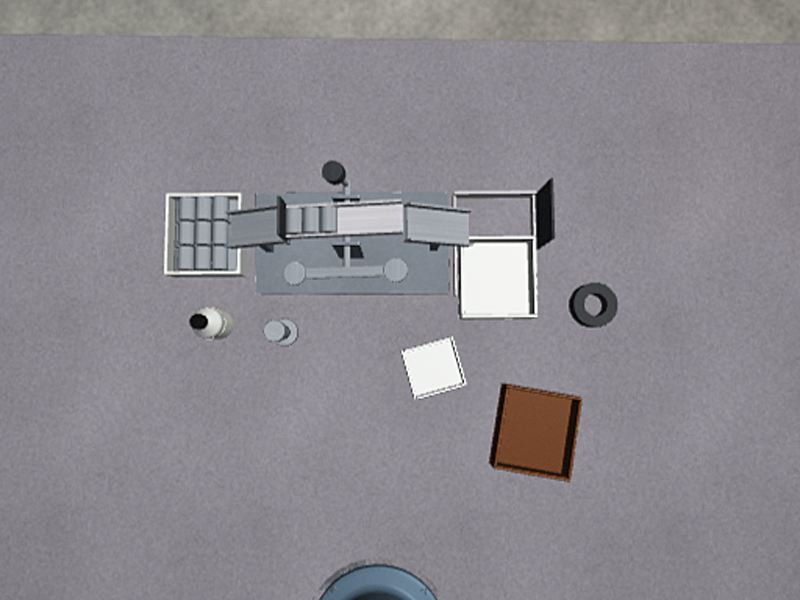

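View pics/side0.png

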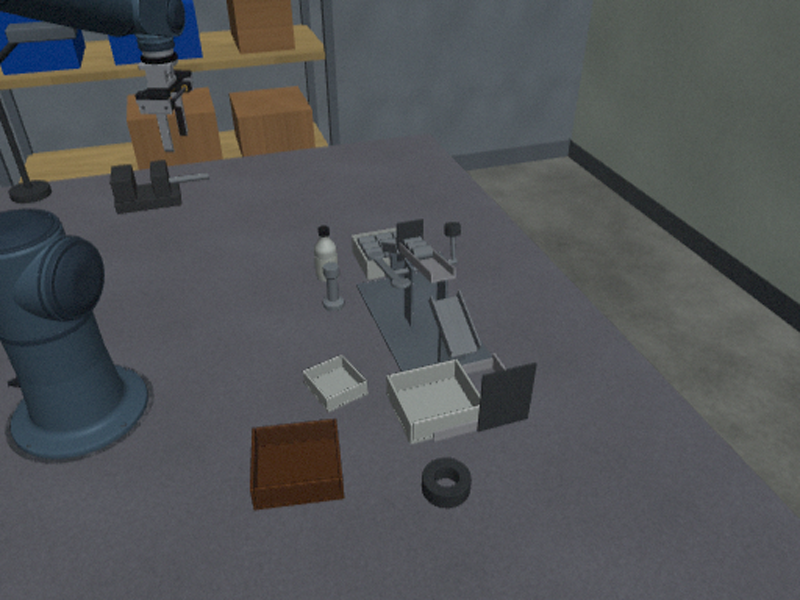

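The top view shows the sorter with its gate at about (345,220), pads at (294,272) left and (395,270) right, and the white tray at (498,278). The small white tray is at (434,368), the brown one at (537,432), the bottle at (205,322), the gauge at (280,331) and the flange at (594,304). The side view agrees: the right pad is up and the tray is short of its stop. Next I'll enlarge it to measure.

Run:
```python
import cv2,pickle
f=pickle.load(open("top.pkl","rb"))["image"][:,:,::-1]
cv2.imwrite("pics/c1.png",cv2.resize(f[105:255,160:360],(800,600),interpolation=cv2.INTER_CUBIC))
```

```text
(no output)
```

View pics/c1.png

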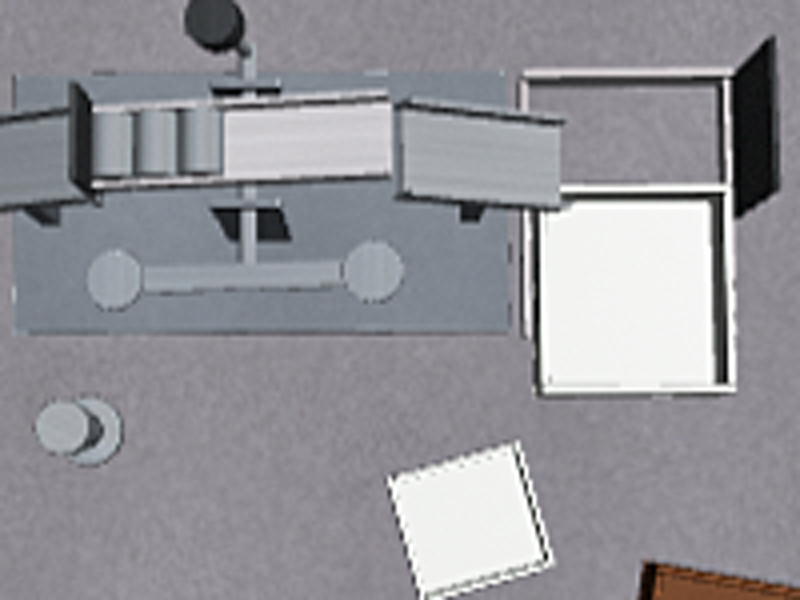

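```bash
cat > h.py <<'E'
import pickle,numpy as np
f=pickle.load(open("top.pkl","rb"))
def P(u,v,z,f=f):
    d=f["R"].T@np.linalg.solve(f["K"],[160+u/4-.375,105+v/4-.375,1]); c=-f["R"].T@f["t"]
    return c+d*(z-c[2])/d[2]
E
python3 - <<'E'
from h import *
for n,u,v,z in [("padR",373,271,.155),("padL",114,280,.125),("base NL",13,332,.003),("base NR",511,332,.003),("base FR",507,72,.003),("base FL",13,73,.003),("tray NL",537,395,.045),("tray NR",736,391,.045),("tray FR",733,185,.045),("tray FL",560,187,.045),("stop L",525,79,.03),("stop R",728,78,.03),("railR in",722,130,.02),("railL in top",530,100,.02),("railL out near",523,335,.02),("chute lip R far",564,122,.062),("chute lip near",561,208,.062),("gauge foot",94,432,0.0),("small tr",520,442,.03),("small tr NR",551,565,.03),("small FL",390,478,.03),("brown FL",643,562,.05)]:
    print(n,np.round(P(u,v,z)*1000).astype(int))
a,b=P(373,271,.155),P(114,280,.125); d=a-b; print(np.hypot(*d[:2]),"pad yaw",np.degrees(np.arctan2(d[0],-d[1])))
from plant import *
o=get_obs();print(o["tool_pos"])
E
```

```text
padR [557 -20 155]
padL [554 127 125]
base NL [534 211   3]
base NR [ 539 -109    3]
base FR [ 709 -106    3]
base FL [704 217   3]
tray NL [ 496 -122   45]
tray NR [ 500 -244   45]
tray FR [ 629 -243   45]
tray FL [ 626 -135   45]
stop L [ 698 -115   30]
stop R [ 700 -244   30]
railR in [ 669 -242   20]
railL in top [ 687 -119   20]
railL out near [ 535 -115   20]
chute lip R far [ 663 -136   62]
chute lip near [ 610 -134   62]
gauge foot [471 158   0]
small tr [ 468 -113   30]
small tr NR [ 392 -132   30]
small FL [444 -32  30]
brown FL [ 396 -186   50]
0.14676868134573903 pad yaw 1.320853460521103
[0.22309952 0.60996422 0.20447857]
```

Request:
drive_tool(
  translation=[
    [-0.01,-0.013,0],
    [-0.03,-0.039,0],
    [-0.055,-0.071,0],
    [-0.08,-0.103,0],
    [-0.105,-0.136,0],
    [-0.13,-0.168,0],
    [-0.155,-0.2,0],
    [-0.18,-0.233,0],
    [-0.205,-0.265,0],
    [-0.23,-0.297,0],
    [-0.255,-0.33,0],
    [-0.28,-0.362,0],
    [-0.305,-0.394,0],
    [-0.33,-0.427,0],
    [-0.355,-0.459,0],
    [-0.38,-0.491,0],
    [-0.405,-0.524,0],
    [-0.43,-0.556,0],
    [-0.45,-0.582,0],
    [-0.46,-0.595,0],
  ],
  turn=[
    [0,0,-1],
    [0,0,-2],
    [0,0,-3],
    [0,0,-4],
    [0,0,-6],
    [0,0,-7],
    [0,0,-8],
    [0,0,-9],
    [0,0,-10],
    [0,0,-11],
    [0,0,-12],
    [0,0,-13],
    [0,0,-14],
    [0,0,-15],
    [0,0,-16],
    [0,0,-17],
    [0,0,-18],
    [0,0,-19],
    [0,0,-20],
    [0,0,-21],
  ],
  grip=0.1,
)

```text
time: 1.77
tool_pos: [0.4512, -0.1098, 0.2052]
ee_rot: [[-1.0, -0.013, -0.0], [-0.013, 1.0, -0.0], [0.0, -0.0, -1.0]]
force: [-0.2, 1.1, 0.6]
finger_gap: 0.0424
```

Request:
drive_tool(
  translation=[
    [-0.006,-0.02,0],
    [-0.015,-0.045,0],
    [-0.02,-0.065,0],
    [-0.023,-0.072,0],
    [-0.023,-0.072,0.01],
    [-0.023,-0.072,0.035],
    [-0.023,-0.072,0.065],
    [-0.023,-0.072,0.095],
    [-0.023,-0.072,0.125],
    [-0.023,-0.072,0.15],
    [-0.023,-0.072,0.167],
    [-0.023,-0.072,0.175],
    [-0.023,-0.072,0.175],
    [-0.023,-0.072,0.175],
  ],
  turn=[
    [0,0,0],
    [0,0,0],
    [0,0,0],
    [0,0,0],
    [0,0,0],
    [0,0,0],
    [0,0,0],
    [0,0,0],
    [0,0,0],
    [0,0,0],
    [0,0,0],
    [0,0,0],
    [0,0,0],
    [0,0,0],
  ],
)

```text
time: 2.93
tool_pos: [0.475, -0.1774, 0.0306]
ee_rot: [[-1.0, -0.016, -0.0], [-0.016, 1.0, 0.0], [0.0, 0.0, -1.0]]
force: [-0.2, 0.0, 0.8]
finger_gap: 0.0422
```

Run:
```python
from plant import *
import cv2
f=grab_frame("side")["image"][:,:,::-1]
cv2.imwrite("pics/s1.png",cv2.resize(f[130:340,150:430],(800,600),interpolation=cv2.INTER_CUBIC))
```

```text
(no output)
```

View pics/s1.png

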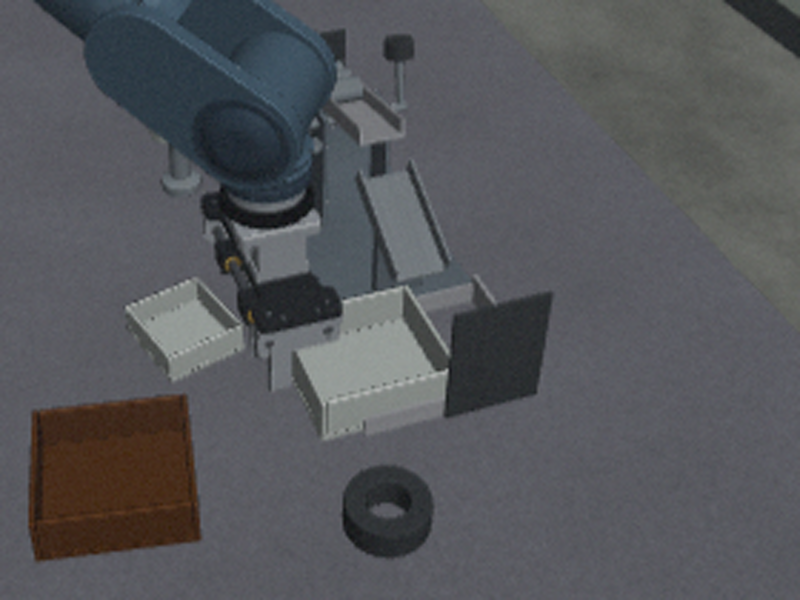

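The fingers are at the lower left of the tray's near wall, crop (285,370), and clear of both look-alikes. Now I'll push gently.

Request:
drive_tool(
  translation=[
    [-0.003,-0.005,0],
    [-0.007,-0.005,0],
    [-0.011,-0.005,0],
    [-0.015,-0.005,0],
    [-0.019,-0.005,0],
    [-0.023,-0.005,0],
    [-0.028,-0.005,0],
    [-0.033,-0.005,0],
    [-0.038,-0.005,0],
    [-0.043,-0.005,0],
    [-0.048,-0.005,0],
    [-0.053,-0.005,0],
    [-0.058,-0.005,0],
    [-0.063,-0.005,0],
    [-0.067,-0.005,0],
    [-0.07,-0.005,0],
    [-0.073,-0.005,0],
    [-0.075,-0.005,0],
  ],
  turn=[
    [0,0,0],
    [0,0,0],
    [0,0,0],
    [0,0,0],
    [0,0,0],
    [0,0,0],
    [0,0,0],
    [0,0,0],
    [0,0,0],
    [0,0,0],
    [0,0,0],
    [0,0,0],
    [0,0,0],
    [0,0,0],
    [0,0,0],
    [0,0,0],
    [0,0,0],
    [0,0,0],
  ],
)

```text
time: 4.48
tool_pos: [0.5504, -0.1818, 0.0304]
ee_rot: [[-1.0, -0.016, 0.0], [-0.016, 1.0, 0.0], [-0.0, 0.0, -1.0]]
force: [-3.2, 0.4, 1.7]
finger_gap: 0.042
```

Request:
drive_tool(
  translation=[
    [-0.002,0,0],
    [-0.004,0,0],
    [-0.006,0,0],
    [-0.007,0,0],
    [-0.008,0,0],
  ],
  turn=[
    [0,0,0],
    [0,0,0],
    [0,0,0],
    [0,0,0],
    [0,0,0],
  ],
)

```text
time: 4.9
tool_pos: [0.5582, -0.1817, 0.0304]
ee_rot: [[-1.0, -0.016, -0.0], [-0.016, 1.0, 0.0], [0.0, 0.0, -1.0]]
force: [-2.8, 0.3, 1.2]
finger_gap: 0.0424
```

Friction force is about 3 N and there's no stop contact yet, so I'll continue in 1 mm rows.

Request:
drive_tool(
  translation=[
    [-0.001,0,0],
    [-0.002,0,0],
    [-0.003,0,0],
    [-0.004,0,0],
    [-0.004,0,0],
  ],
  turn=[
    [0,0,0],
    [0,0,0],
    [0,0,0],
    [0,0,0],
    [0,0,0],
  ],
)

```text
time: 5.32
tool_pos: [0.562, -0.1817, 0.0304]
ee_rot: [[-1.0, -0.016, -0.001], [-0.016, 1.0, 0.0], [0.001, 0.0, -1.0]]
force: [-2.8, -0.4, 0.2]
finger_gap: 0.042
```

Request:
drive_tool(
  translation=[
    [-0.001,0,0],
    [-0.002,0,0],
    [-0.003,0,0],
    [-0.003,0,0],
  ],
  turn=[
    [0,0,0],
    [0,0,0],
    [0,0,0],
    [0,0,0],
  ],
)

```text
time: 5.65
tool_pos: [0.5621, -0.1817, 0.0304]
ee_rot: [[-1.0, -0.017, -0.008], [-0.017, 1.0, 0.001], [0.008, 0.001, -1.0]]
force: [-14.5, -1.4, 8.9]
finger_gap: 0.0427
```

Request:
drive_tool(
  translation=[
    [0.003,0,0],
    [0.01,0,0],
    [0.025,0,0],
    [0.04,0,0],
    [0.045,0,-0.01],
    [0.045,0,-0.035],
    [0.045,0,-0.065],
    [0.045,0,-0.095],
    [0.045,0,-0.125],
    [0.045,0,-0.155],
    [0.045,0,-0.175],
    [0.045,0,-0.18],
    [0.045,0,-0.18],
  ],
  turn=[
    [0,0,0],
    [0,0,0],
    [0,0,0],
    [0,0,0],
    [0,0,0],
    [0,0,0],
    [0,0,0],
    [0,0,0],
    [0,0,0],
    [0,0,0],
    [0,0,0],
    [0,0,0],
    [0,0,0],
  ],
)

```text
time: 6.73
tool_pos: [0.5212, -0.1829, 0.2124]
ee_rot: [[-1.0, -0.016, 0.005], [-0.016, 1.0, -0.002], [-0.004, -0.002, -1.0]]
force: [0.2, 0.3, -1.0]
finger_gap: 0.0423
```

Request:
drive_tool(
  translation=[
    [0.02,0,0],
    [0.05,0,0],
    [0.08,0,0],
    [0.11,0,0],
    [0.13,0,0],
    [0.13,0,0],
    [0.13,0,0],
  ],
  turn=[
    [0,0,0],
    [0,0,0],
    [0,0,0],
    [0,0,0],
    [0,0,0],
    [0,0,0],
    [0,0,0],
  ],
  grip=1.0,
)

```text
time: 7.32
tool_pos: [0.3893, -0.184, 0.2088]
ee_rot: [[-1.0, -0.014, -0.001], [-0.014, 1.0, 0.001], [0.001, 0.001, -1.0]]
force: [0.0, -0.8, -0.4]
finger_gap: 0.0012
```

Run:
```python
from plant import *
import cv2
f=grab_frame("top")["image"][:,:,::-1]
cv2.imwrite("pics/c2.png",cv2.resize(f[105:255,160:360],(800,600),interpolation=cv2.INTER_CUBIC))
print(get_obs()["time"])
```

```text
7.3667
```

View pics/c2.png

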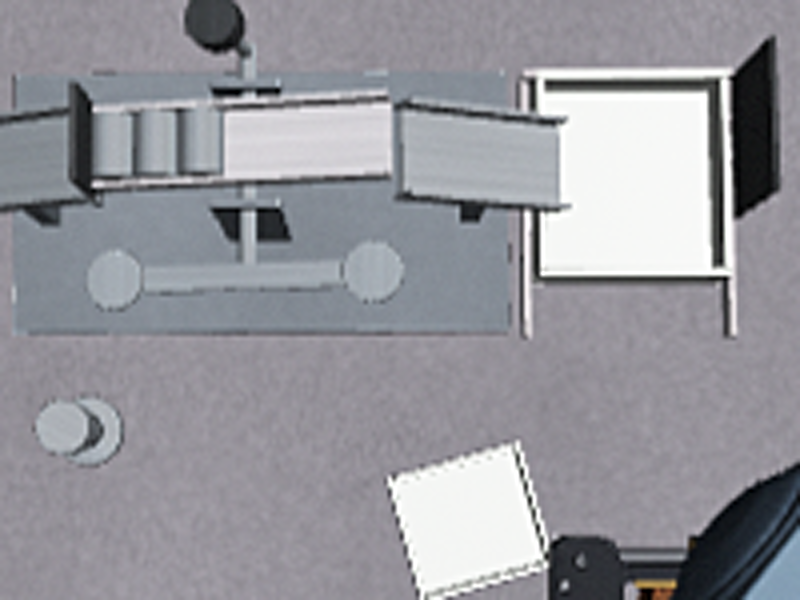

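The tray is now flush against its stop, with its near edge at crop v≈278 (x≈0.569 m, as expected). The gate hasn't moved and the bystanders are undisturbed. Next I'll move over the right pad.

Request:
drive_tool(
  translation=[
    [-0.01,0.01,0],
    [-0.03,0.028,0],
    [-0.055,0.052,0],
    [-0.08,0.076,0],
    [-0.105,0.1,0],
    [-0.13,0.124,0],
    [-0.15,0.143,0],
    [-0.165,0.158,0],
    [-0.169,0.162,0],
    [-0.169,0.162,0],
    [-0.169,0.162,0.015],
    [-0.169,0.162,0.03],
    [-0.169,0.162,0.04],
    [-0.169,0.162,0.045],
    [-0.169,0.162,0.045],
  ],
  turn=[
    [0,0,0],
    [0,0,0],
    [0,0,0],
    [0,0,0],
    [0,0,0],
    [0,0,0],
    [0,0,0],
    [0,0,0],
    [0,0,0],
    [0,0,0],
    [0,0,0],
    [0,0,0],
    [0,0,0],
    [0,0,0],
    [0,0,0],
  ],
)

```text
time: 8.62
tool_pos: [0.5554, -0.0201, 0.1639]
ee_rot: [[-1.0, -0.015, -0.003], [-0.015, 1.0, 0.001], [0.003, 0.001, -1.0]]
force: [-0.3, -0.9, 0.3]
finger_gap: 0.0002
```

Run:
```python
from plant import *
import cv2
f=grab_frame("side")["image"][:,:,::-1]
cv2.imwrite("pics/s2.png",cv2.resize(f[120:270,200:400],(800,600),interpolation=cv2.INTER_CUBIC))
```

```text
(no output)
```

View pics/s2.png

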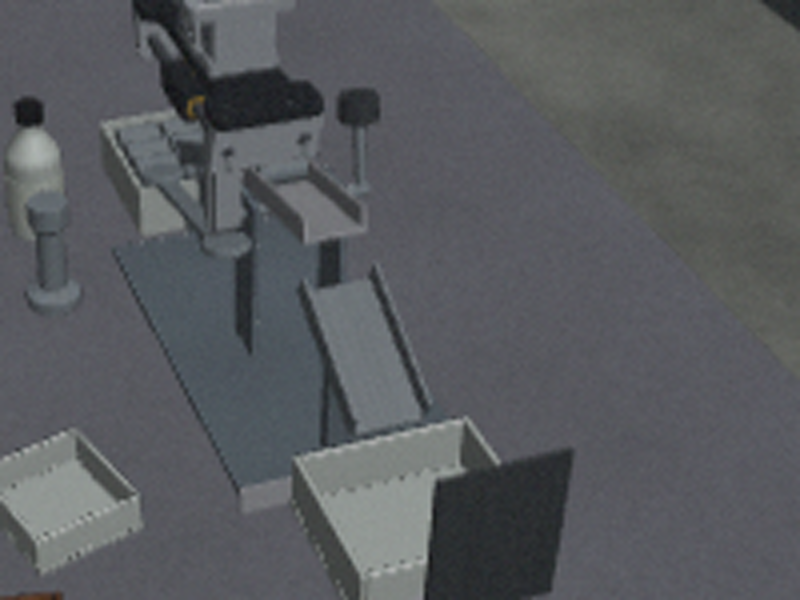

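The shut fingertips, at crop (222,228), sit just above the raised right pad at (228,243) and are clear of the trough. I'll press now.

Request:
drive_tool(
  translation=[
    [0,0,0.004],
    [0,0,0.008],
    [0,0,0.012],
    [0,0,0.016],
    [0,0,0.02],
    [0,0,0.024],
    [0,0,0.028],
    [0,0,0.032],
    [0,0,0.035],
    [0,0,0.038],
    [0,0,0.039],
    [0,0,0.039],
    [0,0,0.039],
    [0,0,0.039],
    [0,0,0.039],
    [0,0,0.039],
    [0,0,0.039],
    [0,0,0.039],
  ],
  turn=[
    [0,0,0],
    [0,0,0],
    [0,0,0],
    [0,0,0],
    [0,0,0],
    [0,0,0],
    [0,0,0],
    [0,0,0],
    [0,0,0],
    [0,0,0],
    [0,0,0],
    [0,0,0],
    [0,0,0],
    [0,0,0],
    [0,0,0],
    [0,0,0],
    [0,0,0],
    [0,0,0],
  ],
)

```text
time: 10.17
tool_pos: [0.5565, -0.0196, 0.1264]
ee_rot: [[-1.0, -0.016, -0.0], [-0.016, 1.0, 0.0], [0.0, 0.0, -1.0]]
force: [0.1, -0.2, 1.6]
finger_gap: 0.0007
```

Request:
drive_tool(
  translation=[
    [0,0,-0.005],
    [0,0,-0.015],
    [0,0,-0.03],
    [0,0,-0.05],
    [0,0,-0.07],
    [0.01,0,-0.08],
    [0.035,0,-0.08],
    [0.065,0,-0.08],
    [0.095,0,-0.08],
    [0.125,0,-0.08],
    [0.145,0,-0.08],
    [0.15,0,-0.08],
    [0.15,0,-0.08],
  ],
  turn=[
    [0,0,0],
    [0,0,0],
    [0,0,0],
    [0,0,0],
    [0,0,0],
    [0,0,0],
    [0,0,0],
    [0,0,0],
    [0,0,0],
    [0,0,0],
    [0,0,0],
    [0,0,0],
    [0,0,0],
  ],
)

```text
time: 11.25
tool_pos: [0.4062, -0.0221, 0.2071]
ee_rot: [[-1.0, -0.015, 0.002], [-0.015, 1.0, -0.0], [-0.002, -0.0, -1.0]]
force: [0.4, -0.0, -0.4]
finger_gap: 0.0007
```

Run:
```python
from plant import *
import cv2,numpy as np
f=grab_frame("top")["image"][:,:,::-1][105:255,160:360]
g=grab_frame("side")["image"][:,:,::-1][120:270,200:400]
cv2.imwrite("pics/e.png",np.hstack([cv2.resize(a,(400,300),interpolation=cv2.INTER_CUBIC) for a in(f,g)]))
print(get_obs()["time"])
```

```text
11.35
```

View pics/e.png

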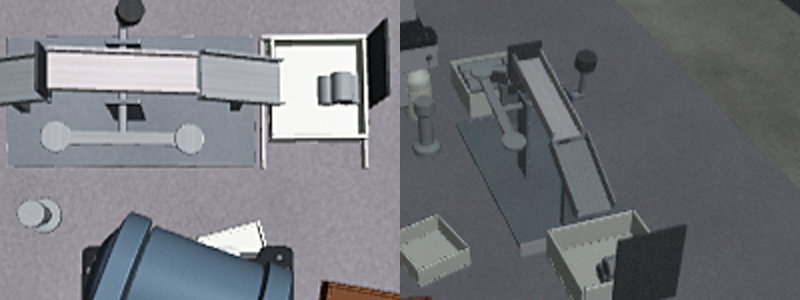

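The gate is over and the trough is empty. I can only make out two or three bushings in the tray, near (337,88), so I'll let things settle and look closer.

Request:
drive_tool(
  translation=[
    [0,0,0],
    [0,0,0],
    [0,0,0],
    [0,0,0],
    [0,0,0],
    [0,0,0],
    [0,0,0],
    [0,0,0],
    [0,0,0],
    [0,0,0],
    [0,0,0],
    [0,0,0],
  ],
  turn=[
    [0,0,0],
    [0,0,0],
    [0,0,0],
    [0,0,0],
    [0,0,0],
    [0,0,0],
    [0,0,0],
    [0,0,0],
    [0,0,0],
    [0,0,0],
    [0,0,0],
    [0,0,0],
  ],
)

```text
time: 12.35
tool_pos: [0.4065, -0.0221, 0.2065]
ee_rot: [[-1.0, -0.016, 0.0], [-0.016, 1.0, -0.0], [-0.0, -0.0, -1.0]]
force: [0.6, 0.1, 0.2]
finger_gap: 0.0005
```

Run:
```python
from plant import *
import cv2,numpy as np
f=grab_frame("top")["image"][:,:,::-1][115:180,284:364]
g=grab_frame("side")["image"][:,:,::-1][200:281,265:375]
cv2.imwrite("pics/e2.png",np.hstack([cv2.resize(f,(400,325),interpolation=cv2.INTER_CUBIC),cv2.resize(g,(400,325),interpolation=cv2.INTER_CUBIC)]))
```

```text
(no output)
```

View pics/e2.png

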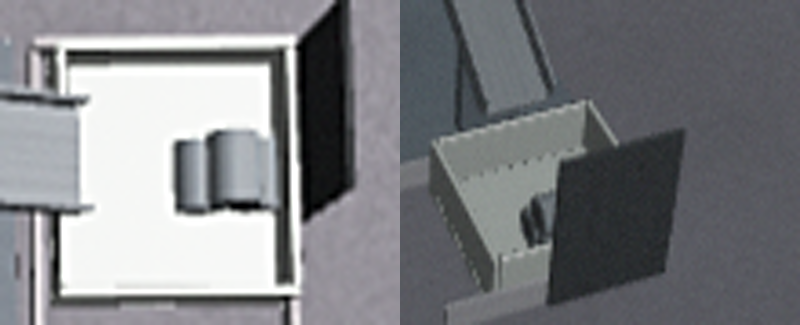

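The close-up shows all three bushings in the tray. One lies at left (190,175), one against the backstop-side wall at (270,175), and the third rests in the saddle between them at (237,170). I put that one's centre at about 40 mm high, and nothing has moved in the last second. The tray's near edge hasn't shifted, so I'll hand in.

```bash
python3 -c "
from plant import *
print(hand_in())"
```

```text
the job is handed in; nothing more can be done
None
```

I pushed the tray about 71 mm until it met the end stop, with the force rising from 3 N to about 14 N. Then I pressed the right pad down to about 126 mm with the shut fingertips and backed the arm off. I handed in after about 12.5 s, and no verdict was reported.

**Last checks:**
- **Tray:** its near edge lies at about x = 0.569 m, where home should put it, and it had not moved after the bushings landed.
- **Gate:** it stayed right side down and its trough is empty. I judged this from the pictures, because the joint angle can't be read.
- **Bushings:** all three are in the tray, with the same outline about 1 s apart. One rests on the other two, with its centre at about 40 mm by my estimate, under the 50 mm limit. The backstop plate hides part of the tray in the side view, so I identified the third bushing mainly from the top view.
- **Bottle, gauge and flange:** the arm kept well clear of all three. The last wide pictures show the gauge and bottle where they stood. The flange was last seen standing just before the push.

No check failed or disagreed.

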